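# Lock the dust-trap cap

### The arm

A 6-joint arm with a two-finger parallel gripper is mounted at the origin on the work surface. World frame = base frame: x ahead of the robot, y to its left, z up, the work surface at z = 0. Lengths are in m, angles in rad, forces in N, time in s.
With the tool pointing down it reaches from about 0.375 to 0.9 m from the base axis. Payload 3.1 kg.
Tool frame: the origin (TCP) lies on the centre line of the jaws, within the pads' length; the fingertips stand 11 mm ahead of it and the grasp point (between the pads) lies 8 mm behind it (ctrl.tcp_to_tips is the distance from the TCP to the fingertips, in m); x points along the fingers, y is the direction in which the jaws open and shut, and the axes are right-handed (so a half turn about x gives the same grasp; the last joint's range is limited). The gripper opens to 85 mm and grips with 20 to 120 N. Pads are 22 mm wide; open, the fingers measure 114 mm over their backs; the gripper's body (76 mm by 85 mm) begins 54 mm behind the grasp point. The pads swing forward as they close: fully open they stand 13 mm farther back than shut.
Start: joints at [-1.369, 0.527, 1.433, -0, 1.181, -0.178], TCP at [0.232, -0.58, 0.242] pointing down, gripper open.
Joint ranges: [-3.08, 3.08], [-0.75, 2.2], [0.22, 2.44], [-1.43, 4.57], [0, 2.65], [-2.85, 2.85]. Speed limits (rad/s): [2.79, 2.79, 3.14, 3.14, 3.14, 3.14].

### API

Orientations are given as a rotation vector (axis times angle).
In Python, from station import ctrl gives the robot as it stands.
- The arm moves only by the tool arm_command, never from a script. Its argument "steps" is a list of rows, each an object of numbers: "x", "y", "z": the shift along the tool's x, y, z in cm; "wx", "wy", "wz": the turn, a rotation vector about the tool's x, y, z in rad. In form: [{"x": .., "y": .., "z": .., "wx": .., "wy": .., "wz": ..}, ...]. A call has 1 to 12 rows; each row shifts and turns the commanded pose from where the row before left it, along the tool's axes as they then stand; what a row does not reach is not made up. A row lasts 1/12 s, in which the tool goes at most 41.7 mm and 7.16 degrees, less where a joint would pass 70% of its speed; a pose out of reach is approached as far as the arm can. A call is refused whole if a number of a shift passes 4.17 or a number of a turn 0.125, either way. A call with a gripper value outside its range is refused whole. "jaw" is the finger opening in cm, from 0 to 8.54, set as the call begins (left out, the last holds). The fingers move at their own pace and stop on an object; the grip force is fixed at half the most. Time passes only in rows, so rows that do not move let the fingers close. It gives the time, the measured TCP pose, the force and the opening at its end, in the units of the state.
- ctrl.read_state(): the state, without advancing time (a new reading comes with each control period).
- ctrl.grab_frame(name): name is "side" or "top" or "wrist"; returns a dict with "frame" (384x512x3 uint8, red, green, blue), "range_z" (384x512 float32, m along the optical axis (not along the pixel's ray), 0 where there is no reading), "fovy" (degrees; the focal length in pixels is half the picture's height over the tangent of half this angle, whatever the lens; pixels are square), "cx", "cy" (the principal point, pixels), "distortion" ([k1, k2, p1, p2, k3] as OpenCV has them; the pictures are not rectified), "R" (3x3) and "t" (3): a world point X has camera coordinates R X + t. Camera axes: x right, y down, z forward; pixel columns grow to the right and rows downward; lengths in m; the calibration is good to about 2 mm. A picture is of the moment at which its call begins.
- ctrl.sign_off(): hands the job in, once; it reports no verdict.
The state is a dict: "clock": time; "joint_positions": joint angles; "joint_vel": joint speeds; "effort": joint torques, N m; "tcp_pos": TCP position; "eef_rot": TCP orientation; "contact_force": force on the tool from outside, world axes, zero at the start; "ft_torque": the same for the moment, N m; "width": finger opening in m.
Only numpy, scipy, OpenCV 4.12 (cv2) and the standard library are available. Lean on these libraries where they do the work, as an engineer would, in place of code of your own. Each camera call takes 0.05 s, during which the arm holds its last target. There are 200 camera calls.

### The job

Two small dust traps stand on the carver's bench; one is already locked, but the cap of the other still stands up unlocked on its spring. Push that cap down against the spring, turn it a quarter turn clockwise as seen from above, and let it spring up into its seat so that it is locked and released. Leave the locked trap's cap alone.

Things in the scene. Friction and masses are not known exactly. Their poses are not given: they have to be found in the camera images.
- cap: Unlocked cap: aluminium plug, 66 mm wide, 40 tall, with a black bar grip on top, 56 long (cap x), 20 wide, 34 tall: bar top 74 above the origin. Two lugs at its lower edge along +x and -x, 10 wide, reach 44 mm from the axis. Origin: centre of underside; z up. 0.2 kg. Starts level on its spring, origin 68 mm above the bench, bar along the pot's x within 8 degrees, 10 mm higher than a locked cap.
- pot: Trap of the unlocked cap: fixed grey pot, 100 mm wide, 70 tall, on a 124 mm foot, with a pipe stub along its +x to 93 mm. Origin: centre of underside; z up. Lug gaps along +x and -x. Seats along +y and -y, under raised ears on the rim (top 74 mm). The pushed cap turns only clockwise (from above); stop with its x within 12 degrees of the pot y. Released, it seats: cap origin 58 mm above the pot's.
- pot_plunger (a joint): The spring plate under the unlocked cap, in m: 0 as it starts, growing as the cap is pushed down, hard stop at 0.028. The cap can turn when pushed 0.014 to 0.028 (0.021 is a good middle) and reads 0.010 once seated and locked. The spring pushes up with 4 N at 0 and 12 N at 0.028. If turned too little, it stays pressed at 0.014 or springs back to 0.
- locked_cap: The other, identical cap, already locked in an identical trap: its bar lies across the line of that trap's pipe stub, origin 58 mm above the bench, bar top 132 mm. Origin and axes as for the unlocked cap. Leave it alone. Which trap is on the left varies.
Things that resemble listed ones, but are neither listed nor needed, are in the scene too. Leave any red or yellow look-alike of the cap alone.

How it is judged:
By the outcome, as a careful person would: the job done as asked, in the order asked, and still so for the second after the job is handed in, with the robot touching nothing.
It also fails if it takes over 38 s, if anything falls off the work surface, if the arm or the gripper's body presses on something with over 40 N, if the wrist force passes 120 N, or if a joint passes its speed limit or range.

## Working session

There is one attempt and no reset: what is moved stays moved. The work goes in short steps, Python scripts to look and compute and a tool call to move; the robot and the scene stay as the last step left them, time stands still between calls to the robot, and variables do not carry over. Pictures are saved under pics/ and viewed, about 8 in all and at most 12, crops included, and the job is handed in when it is done.

Besides the shell and the picture viewer there is one more tool, called after "Emit:" as name(argument=value, ...), one argument or row to a line, values as JSON. arm_command: Moves the arm, as the interface text tells. Its arguments: {"type":"object","properties":{"steps":{"type":"array"},"jaw":{"type":"number"}},"required":["steps"]}

```bash
mkdir -p pics
cat > h.py <<'E'
import numpy as np, cv2
from station import ctrl
def grab(n):
    g=ctrl.grab_frame(n); f=g["frame"]; H,W=f.shape[:2]
    fl=H/2/np.tan(np.radians(g["fovy"])/2)
    g["K"]=np.array([[fl,0,g["cx"]],[0,fl,g["cy"]],[0,0,1.]]); g["D"]=np.array(g["distortion"],float)
    return g
def cloud(g):
    H,W=g["range_z"].shape
    u,v=np.meshgrid(np.arange(W),np.arange(H))
    p=cv2.undistortPoints(np.stack([u,v],-1).reshape(-1,1,2).astype(np.float64),g["K"],g["D"]).reshape(H,W,2)
    z=g["range_z"].astype(float)
    P=np.dstack([p*z[...,None],z])
    X=(P-np.array(g["t"]))@np.array(g["R"])
    X[z==0]=np.nan
    return X
def save(g,name,crop=None,s=1):
    f=g["frame"]
    if crop: a,b,c,d=crop; f=f[b:d,a:c]
    cv2.imwrite("pics/"+name,cv2.resize(f[...,::-1],None,fx=s,fy=s,interpolation=cv2.INTER_CUBIC))
E
python3 - <<'E'
from h import *
import pickle
T=grab("top");S=grab("side")
a=np.hstack([T["frame"],S["frame"]])
cv2.imwrite("pics/a.png",cv2.resize(T["frame"][...,::-1],(800,600)));cv2.imwrite("pics/b.png",cv2.resize(S["frame"][...,::-1],(800,600)))
pickle.dump((T,S),open("ts.pkl","wb"))
print(ctrl.read_state())
E
```

```text
{'clock': 0.1, 'joint_positions': array([-1.36953496e+00,  5.28381355e-01,  1.43380496e+00, -3.23197016e-06,
        1.18139821e+00, -1.78496133e-01]), 'joint_vel': array([-3.69303349e-04, -1.32050350e-03, -2.35560523e-03,  1.65601623e-03,
       -6.35514490e-06,  3.08070208e-03]), 'effort': array([ 1.78837045e-04, -4.43304634e+01, -1.78585857e+01, -2.39765050e-04,
        3.88647895e-03, -4.16595782e-06]), 'tcp_pos': array([ 0.23158379, -0.57982514,  0.24141665]), 'eef_rot': array([ 2.01440222,  0.38920537, -2.01445486]), 'contact_force': array([-0.17124797,  0.30445763,  0.17705088]), 'ft_torque': array([-0.03437748,  0.01263971,  0.03727683]), 'width': 0.08520465233062102}
```

View pics/a.png

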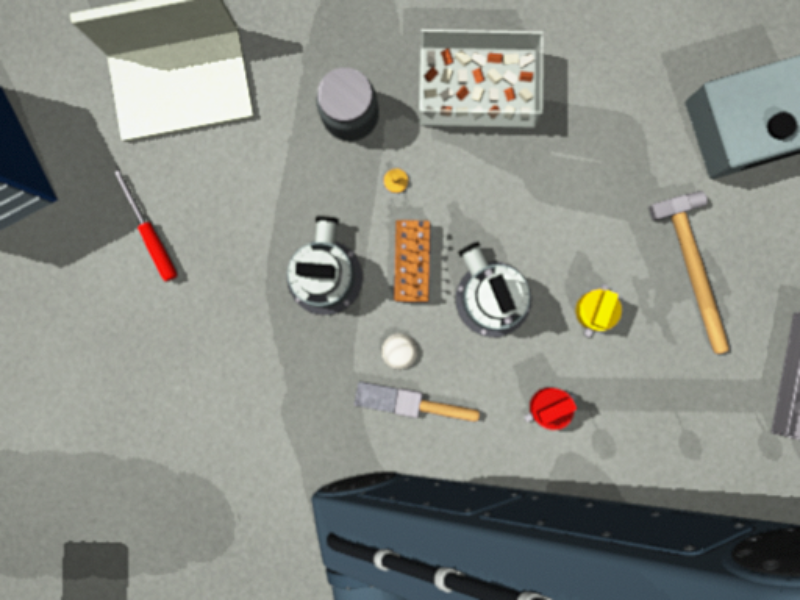

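View pics/b.png

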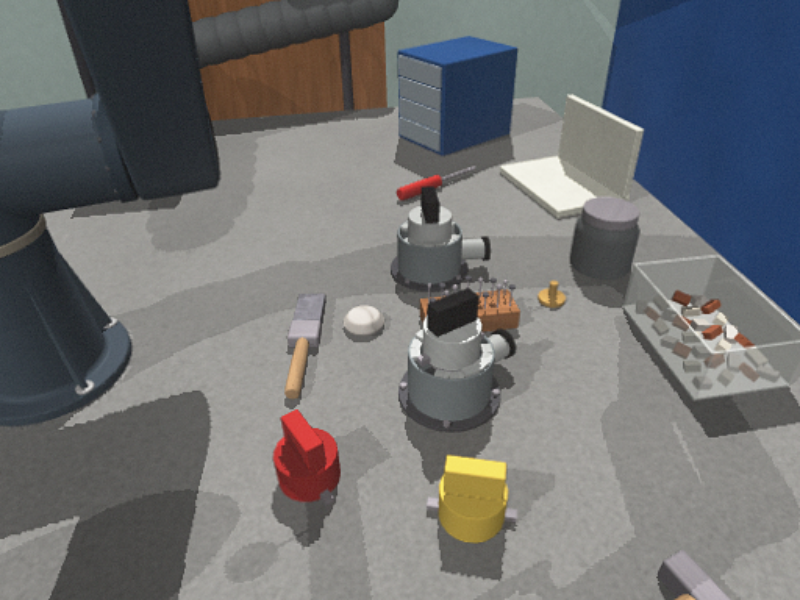

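Candidates in the top view (800x600): the left trap (318,272) has its bar across the stub, so it is locked. The right trap (500,295) has its bar along the stub, so it is the unlocked one. The red cap (553,409) and yellow cap (600,310) are look-alikes. I choose the right trap.

Run:
```python
from h import *
import pickle
T,S=pickle.load(open("ts.pkl","rb"))
save(T,"c.png",(170,130,400,290),3)
for n,g,boxes in (("T",T,{"L":(180,130,235,205),"R":(285,150,345,220)}),("S",S,{"L":(240,110,320,190),"R":(250,180,340,280)})):
    X=cloud(g)
    for k,(a,b,c,d) in boxes.items():
        P=X[b:d,a:c].reshape(-1,3); F=g["frame"][b:d,a:c].reshape(-1,3)
        m=(P[:,2]>.122)&(P[:,2]<.16)
        Q=P[m]; top=np.percentile(Q[:,2],90); t=Q[Q[:,2]>top-.006].astype(np.float32)
        r=cv2.minAreaRect(t[:,:2]*1000)
        w=np.linalg.eigh(np.cov(t[:,:2].T))[1][:,1]
        print(n,k,len(t),"top",top.round(4),"median",np.median(t,0).round(4),"rect",np.round(r[0],1),np.round(r[1],1),"axis deg",np.degrees(np.arctan2(w[1],w[0])).round(1))
        m=(P[:,2]>.055)&(P[:,2]<.085); 
        (c0,rad)=cv2.minEnclosingCircle((P[m][:,:2]*1000).astype(np.float32)); print("  rimcirc",np.round(c0,1),round(rad,1))
X=cloud(T)
for p in ((475,255),(325,230)): print("stub",X[int(p[1]*.64),int(p[0]*.64)].round(3))
```

```text
T L 210 top 0.1332 median [0.537  0.1318 0.1305] rect [536.4 132.5] [56.  19.8] axis deg 86.2
  rimcirc [536.7 132.2] 50.2
T R 218 top 0.1429 median [ 0.5039 -0.1426  0.141 ] rect [ 504.8 -142.4] [55.2 20.6] axis deg -157.2
  rimcirc [ 504.1 -142.5] 49.9
S L 67 top 0.1428 median [ 0.5218 -0.1326  0.1425] rect [ 518.9 -130.3] [15.3 34. ] axis deg 178.6
  rimcirc [552.   72.3] 108.4
S R 304 top 0.1429 median [ 0.5041 -0.1448  0.1422] rect [ 506.3 -141.9] [56.5 21.7] axis deg -157.6
  rimcirc [541.2 -90.7] 112.4
stub [ 0.572 -0.109  0.045]
stub [0.607 0.127 0.051]
```

View pics/c.png

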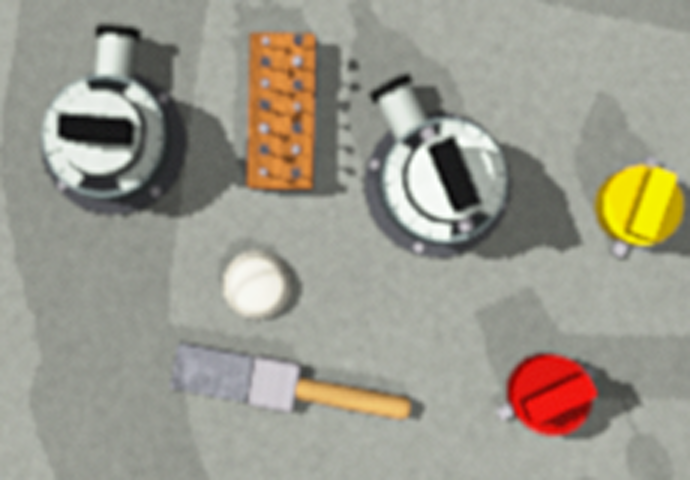

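The crop shows the unlocked cap at (453,172), its bar along the stub and level with the 142 mm top height. The other bar (95,130) lies across its stub, top at 132 mm, so it is locked. The choice is confirmed.

```bash
cat > go.py <<'E'
from h import *
from scipy.spatial.transform import Rotation as R
def plan(tgt,yaw):
    s=ctrl.read_state(); M=R.from_rotvec(s["eef_rot"]).as_matrix()
    yn=np.degrees(np.arctan2(M[1,1],M[0,1]))
    print("t",s["clock"],"tcp",s["tcp_pos"].round(4),"F",s["contact_force"].round(1),"w",s["width"],"q1,q6",s["joint_positions"][[0,5]].round(3)); print("M",M.round(3).tolist(),"yaw y",yn.round(2),"wx needed rad (mod pi)",np.radians(((yn-yaw+90)%180)-90).round(3))
    z=np.array([0,0,-1.]);
    y=np.array([np.cos(np.radians(yaw)),np.sin(np.radians(yaw)),0]); 
    if (y@M[:,1])<0:y=-y
    N=np.stack([z,y,np.cross(z,y)],1)
    d=np.array(tgt)-s["tcp_pos"]
    print("shift cm after turn",(N.T@d*100).round(2),"before turn",(M.T@d*100).round(2),"tilt fix rotvec",R.from_matrix(M.T@N).as_rotvec().round(4))
E
python3 -c "
from go import *
print(ctrl.tcp_to_tips); plan([.5045,-.1425,.2],112.6)"
```

```text
0.011
t 0.1 tcp [ 0.2316 -0.5798  0.2414] F [-0.2  0.3  0.2] w 0.08520465233062102 q1,q6 [-1.37  -0.178]
M [[-0.0, 0.371, -0.929], [0.002, -0.929, -0.371], [-1.0, -0.002, -0.0]] yaw y -68.24 wx needed rad (mod pi) -0.015
shift cm after turn [  4.14 -29.89 -42.  ] before turn [  4.22 -30.49 -41.56] tilt fix rotvec [-0.0147 -0.0004  0.002 ]
```

Emit:
arm_command(
  steps=[
    {"y": -1.5,"z": -2.1,"wx": -0.015},
    {"y": -1.5,"z": -2.1},
    {"y": -1.5,"z": -2.1},
    {"y": -1.5,"z": -2.1},
    {"y": -1.5,"z": -2.1},
    {"y": -1.5,"z": -2.1},
    {"y": -1.5,"z": -2.1},
    {"y": -1.5,"z": -2.1},
    {"y": -1.5,"z": -2.1},
    {"y": -1.5,"z": -2.1},
    {"y": -1.5,"z": -2.1},
    {"y": -1.5,"z": -2.1},
  ],
  jaw=6,
)

```text
schema error: expected keys x, y, z, wx, wy, wz
```

Emit:
arm_command(
  steps=[
    {"y": -1.5,"z": -2.1},
    {"y": -1.5,"z": -2.1},
    {"y": -1.5,"z": -2.1},
    {"y": -1.5,"z": -2.1},
    {"y": -1.5,"z": -2.1},
    {"y": -1.5,"z": -2.1},
    {"y": -1.5,"z": -2.1},
    {"y": -1.5,"z": -2.1},
    {"x": 1},
    {"x": 1},
    {},
    {},
  ],
)

```text
schema error: expected keys x, y, z, wx, wy, wz
```

Run:
```python
from go import *
plan([.5045,-.1425,.125],112.6)
g=grab("wrist"); save(g,"w1.png",None,1.2)
X=cloud(g); P=X.reshape(-1,3)
m=(P[:,2]>.134)&(P[:,2]<.15)&(np.hypot(P[:,0]-.504,P[:,1]+.1425)<.045)
t=P[m].astype(np.float32)
if len(t): print(len(t),np.median(t,0),cv2.minAreaRect(t[:,:2]*1000))
```

```text
t 0.1 tcp [ 0.2316 -0.5798  0.2414] F [-0.2  0.3  0.2] w 0.08520465233062102 q1,q6 [-1.37  -0.178]
M [[-0.0, 0.371, -0.929], [0.002, -0.929, -0.371], [-1.0, -0.002, -0.0]] yaw y -68.24 wx needed rad (mod pi) -0.015
shift cm after turn [ 11.64 -29.89 -42.  ] before turn [ 11.72 -30.48 -41.55] tilt fix rotvec [-0.0147 -0.0004  0.002 ]
```

View pics/w1.png

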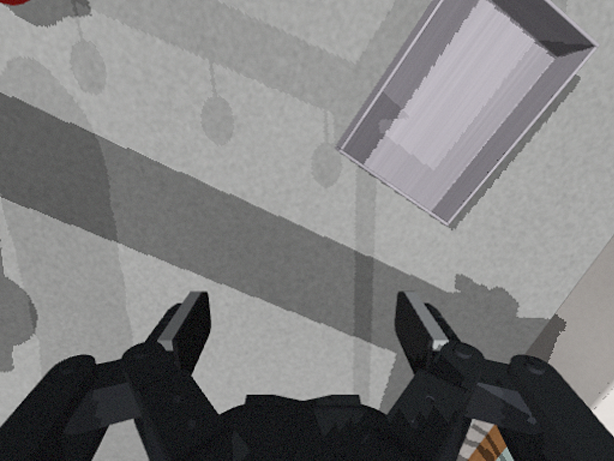

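The arm did not move, because every row needs all six keys. That picture only shows the start view: jaws open over the bare bench and a grey box. I'll resend with full rows.

Emit:
arm_command(
  steps=[
    {"x": 0,"y": -1.5,"z": -2.1,"wx": -0.015,"wy": 0,"wz": 0},
    {"x": 0,"y": -1.5,"z": -2.1,"wx": 0,"wy": 0,"wz": 0},
    {"x": 0,"y": -1.5,"z": -2.1,"wx": 0,"wy": 0,"wz": 0},
    {"x": 0,"y": -1.5,"z": -2.1,"wx": 0,"wy": 0,"wz": 0},
    {"x": 0,"y": -1.5,"z": -2.1,"wx": 0,"wy": 0,"wz": 0},
    {"x": 0,"y": -1.5,"z": -2.1,"wx": 0,"wy": 0,"wz": 0},
    {"x": 0,"y": -1.5,"z": -2.1,"wx": 0,"wy": 0,"wz": 0},
    {"x": 0,"y": -1.5,"z": -2.1,"wx": 0,"wy": 0,"wz": 0},
    {"x": 0,"y": -1.5,"z": -2.1,"wx": 0,"wy": 0,"wz": 0},
    {"x": 0,"y": -1.5,"z": -2.1,"wx": 0,"wy": 0,"wz": 0},
    {"x": 0,"y": -1.5,"z": -2.1,"wx": 0,"wy": 0,"wz": 0},
    {"x": 0,"y": -1.5,"z": -2.1,"wx": 0,"wy": 0,"wz": 0},
  ],
  jaw=6,
)

```text
clock: 1.15
tcp_pos: [0.3958, -0.3163, 0.2421]
eef_rot: [2.005, 0.401, -2.005]
contact_force: [-0.1, -0.7, 0.1]
width: 0.0603
```

Emit:
arm_command(
  steps=[
    {"x": 0,"y": -1.5,"z": -2.1,"wx": 0,"wy": 0,"wz": 0},
    {"x": 0,"y": -1.5,"z": -2.1,"wx": 0,"wy": 0,"wz": 0},
    {"x": 0,"y": -1.5,"z": -2.1,"wx": 0,"wy": 0,"wz": 0},
    {"x": 0,"y": -1.5,"z": -2.1,"wx": 0,"wy": 0,"wz": 0},
    {"x": 0,"y": -1.5,"z": -2.1,"wx": 0,"wy": 0,"wz": 0},
    {"x": 0,"y": -1.5,"z": -2.1,"wx": 0,"wy": 0,"wz": 0},
    {"x": 0,"y": -1.5,"z": -2.1,"wx": 0,"wy": 0,"wz": 0},
    {"x": 0,"y": -1.5,"z": -2.1,"wx": 0,"wy": 0,"wz": 0},
    {"x": 1,"y": 0,"z": 0,"wx": 0,"wy": 0,"wz": 0},
    {"x": 1,"y": 0,"z": 0,"wx": 0,"wy": 0,"wz": 0},
    {"x": 0,"y": 0,"z": 0,"wx": 0,"wy": 0,"wz": 0},
    {"x": 0,"y": 0,"z": 0,"wx": 0,"wy": 0,"wz": 0},
  ],
)

```text
clock: 2.15
tcp_pos: [0.5032, -0.1426, 0.2211]
eef_rot: [2.003, 0.402, -2.009]
contact_force: [0.2, 0.5, 0.7]
width: 0.0599
```

Run:
```python
from go import *
plan([.5045,-.1425,.125],112.6)
g=grab("wrist"); save(g,"w2.png",None,1.2)
X=cloud(g); P=X.reshape(-1,3)
m=(P[:,2]>.134)&(P[:,2]<.15)&(np.hypot(P[:,0]-.504,P[:,1]+.1425)<.045)
t=P[m].astype(np.float32)
if len(t): print(len(t),np.median(t,0),cv2.minAreaRect(t[:,:2]*1000))
```

```text
t 2.15 tcp [ 0.5032 -0.1426  0.2211] F [0.2 0.5 0.7] w 0.05993630921434939 q1,q6 [-0.49   0.687]
M [[-0.003, 0.384, -0.923], [0.001, -0.923, -0.384], [-1.0, -0.002, 0.002]] yaw y -67.44 wx needed rad (mod pi) -0.001
shift cm after turn [ 9.61  0.05 -0.12] before turn [ 9.61  0.07 -0.15] tilt fix rotvec [-0.0006  0.0022  0.0022]
1481 [ 0.51029265 -0.13954808  0.1402486 ] ((508.2592468261719, -140.07823181152344), (55.327030181884766, 19.449291229248047), 23.304262161254883)
```

View pics/w2.png

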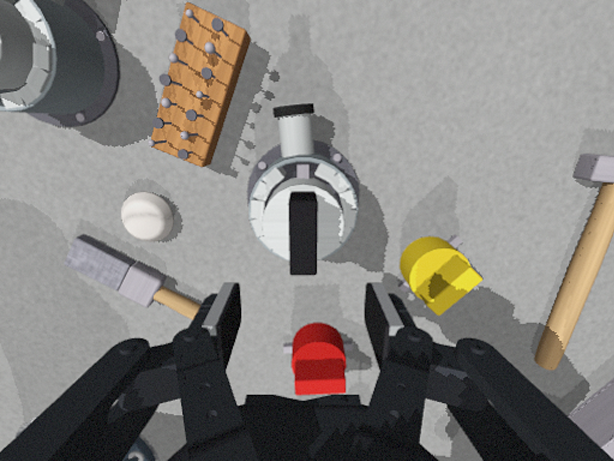

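The wrist view shows the unlocked cap's bar (303,233) midway between the jaws and aligned, with the pipe stub straight up at (295,130). Next I descend, then grip.

Emit:
arm_command(
  steps=[
    {"x": 1.2,"y": 0.05,"z": -0.22,"wx": 0,"wy": 0.002,"wz": 0.002},
    {"x": 1.2,"y": 0,"z": 0,"wx": 0,"wy": 0,"wz": 0},
    {"x": 1.2,"y": 0,"z": 0,"wx": 0,"wy": 0,"wz": 0},
    {"x": 1.2,"y": 0,"z": 0,"wx": 0,"wy": 0,"wz": 0},
    {"x": 1.2,"y": 0,"z": 0,"wx": 0,"wy": 0,"wz": 0},
    {"x": 1.2,"y": 0,"z": 0,"wx": 0,"wy": 0,"wz": 0},
    {"x": 1.2,"y": 0,"z": 0,"wx": 0,"wy": 0,"wz": 0},
    {"x": 1.2,"y": 0,"z": 0,"wx": 0,"wy": 0,"wz": 0},
    {"x": 0,"y": 0,"z": 0,"wx": 0,"wy": 0,"wz": 0},
    {"x": 0,"y": 0,"z": 0,"wx": 0,"wy": 0,"wz": 0},
  ],
)

```text
clock: 3.03
tcp_pos: [0.5064, -0.1426, 0.1262]
eef_rot: [2.007, 0.398, -2.004]
contact_force: [-1.2, 0.3, -0.0]
width: 0.0602
```

Emit:
arm_command(
  steps=[
    {"x": 0,"y": 0,"z": 0,"wx": 0,"wy": 0,"wz": 0},
    {"x": 0,"y": 0,"z": 0,"wx": 0,"wy": 0,"wz": 0},
    {"x": 0,"y": 0,"z": 0,"wx": 0,"wy": 0,"wz": 0},
    {"x": 0,"y": 0,"z": 0,"wx": 0,"wy": 0,"wz": 0},
    {"x": 0,"y": 0,"z": 0,"wx": 0,"wy": 0,"wz": 0},
    {"x": 0,"y": 0,"z": 0,"wx": 0,"wy": 0,"wz": 0},
    {"x": 0,"y": 0,"z": 0,"wx": 0,"wy": 0,"wz": 0},
    {"x": 0,"y": 0,"z": 0,"wx": 0,"wy": 0,"wz": 0},
    {"x": 0,"y": 0,"z": 0,"wx": 0,"wy": 0,"wz": 0},
    {"x": 0,"y": 0,"z": 0,"wx": 0,"wy": 0,"wz": 0},
  ],
  jaw=1.6,
)

```text
clock: 3.87
tcp_pos: [0.5072, -0.1421, 0.1265]
eef_rot: [2.007, 0.398, -2.001]
contact_force: [1.0, -0.5, 2.1]
width: 0.0192
```

Emit:
arm_command(
  steps=[
    {"x": 0.3,"y": 0,"z": 0,"wx": 0,"wy": 0,"wz": 0},
    {"x": 0.3,"y": 0,"z": 0,"wx": 0,"wy": 0,"wz": 0},
    {"x": 0.3,"y": 0,"z": 0,"wx": 0,"wy": 0,"wz": 0},
    {"x": 0.3,"y": 0,"z": 0,"wx": 0,"wy": 0,"wz": 0},
    {"x": 0.3,"y": 0,"z": 0,"wx": 0,"wy": 0,"wz": 0},
    {"x": 0.3,"y": 0,"z": 0,"wx": 0,"wy": 0,"wz": 0},
    {"x": 0.3,"y": 0,"z": 0,"wx": 0,"wy": 0,"wz": 0},
    {"x": 0,"y": 0,"z": 0,"wx": 0,"wy": 0,"wz": 0},
    {"x": 0,"y": 0,"z": 0,"wx": 0,"wy": 0,"wz": 0},
    {"x": 0,"y": 0,"z": 0,"wx": 0,"wy": 0,"wz": 0},
  ],
  jaw=1.6,
)

```text
clock: 4.7
tcp_pos: [0.5073, -0.1422, 0.1057]
eef_rot: [2.007, 0.398, -2.001]
contact_force: [-0.4, -0.7, 8.0]
width: 0.019
```

Run:
```python
from go import *
plan([.5055,-.142,.105],112.6)
print(ctrl.read_state()["ft_torque"])
for n in ("side","top"):
    X=cloud(grab(n)); P=X.reshape(-1,3)
    d=np.hypot(P[:,0]-.504,P[:,1]+.1425)
    m=(P[:,2]>.075)&(P[:,2]<.13)&(d<.033)&(d>.02)
    h=np.histogram(P[m][:,2],np.arange(.075,.13,.004)); print(n,h[0])
```

```text
t 4.7 tcp [ 0.5073 -0.1422  0.1057] F [-0.4 -0.7  8. ] w 0.01904378275109958 q1,q6 [-0.486  0.69 ]
M [[0.003, 0.385, -0.923], [-0.002, -0.923, -0.385], [-1.0, 0.003, -0.003]] yaw y -67.38 wx needed rad (mod pi) 0.0
shift cm after turn [ 0.07 -0.08  0.16] before turn [ 0.07 -0.08  0.16] tilt fix rotvec [ 0.0003 -0.0026 -0.0028]
[-0.20126964  0.10298425 -0.03112577]
side [ 48  48 182  95  25  23  26  32  44  33  40  44  13]
top [0 0 0 0 0 0 0 0 0 0 0 0 0]
```

Emit:
arm_command(
  steps=[
    {"x": 0,"y": 0,"z": 0.1,"wx": 0.1,"wy": 0,"wz": 0},
    {"x": 0,"y": 0,"z": 0,"wx": 0.1,"wy": 0,"wz": 0},
    {"x": 0,"y": 0,"z": 0,"wx": 0.1,"wy": 0,"wz": 0},
    {"x": 0,"y": 0,"z": 0,"wx": 0.1,"wy": 0,"wz": 0},
    {"x": 0,"y": 0,"z": 0,"wx": 0.1,"wy": 0,"wz": 0},
    {"x": 0,"y": 0,"z": 0,"wx": 0.1,"wy": 0,"wz": 0},
    {"x": 0,"y": 0,"z": 0,"wx": 0.1,"wy": 0,"wz": 0},
  ],
)

```text
clock: 5.38
tcp_pos: [0.5063, -0.1423, 0.1057]
eef_rot: [-2.059, 0.322, 2.051]
contact_force: [-0.2, -0.7, 8.1]
width: 0.0192
```

```bash
python3 -c "
from go import *
plan([.5055,-.142,.105],22.6); print(ctrl.read_state()['ft_torque'])"
```

```text
t 5.3833 tcp [ 0.5063 -0.1423  0.1057] F [-0.2 -0.7  8.1] w 0.019183218311968172 q1,q6 [-0.487  1.393]
M [[0.003, -0.305, -0.952], [-0.001, -0.952, 0.305], [-1.0, 0.0, -0.004]] yaw y -107.74 wx needed rad (mod pi) 0.867
shift cm after turn [0.07 0.06 0.06] before turn [ 0.07 -0.    0.08] tilt fix rotvec [ 0.8668 -0.0036  0.0013]
[-0.13888295  0.11146978  0.09095346]
```

Turning is smooth and the force is only the spring's. I continue towards the stop.

Emit:
arm_command(
  steps=[
    {"x": 0,"y": 0,"z": 0,"wx": 0.1,"wy": 0,"wz": 0},
    {"x": 0,"y": 0,"z": 0,"wx": 0.1,"wy": 0,"wz": 0},
    {"x": 0,"y": 0,"z": 0,"wx": 0.1,"wy": 0,"wz": 0},
    {"x": 0,"y": 0,"z": 0,"wx": 0.1,"wy": 0,"wz": 0},
    {"x": 0,"y": 0,"z": 0,"wx": 0.1,"wy": 0,"wz": 0},
    {"x": 0,"y": 0,"z": 0,"wx": 0.1,"wy": 0,"wz": 0},
    {"x": 0,"y": 0,"z": 0,"wx": 0.1,"wy": 0,"wz": 0},
    {"x": 0,"y": 0,"z": 0,"wx": 0.08,"wy": 0,"wz": 0},
    {"x": 0,"y": 0,"z": 0,"wx": 0.06,"wy": 0,"wz": 0},
    {"x": 0,"y": 0,"z": 0,"wx": 0,"wy": 0,"wz": 0},
    {"x": 0,"y": 0,"z": 0,"wx": 0,"wy": 0,"wz": 0},
  ],
)

```text
clock: 6.3
tcp_pos: [0.5063, -0.1424, 0.1057]
eef_rot: [-1.518, 0.976, 1.512]
contact_force: [0.1, -0.4, 8.7]
width: 0.0191
```

```bash
python3 -c "
from go import *
plan([.5055,-.142,.105],22.6); print(ctrl.read_state()['ft_torque'])
save(grab('side'),'s2.png',(220,80,400,290),2.5)
import pickle
T=pickle.load(open('ts.pkl','rb'))[0]
# pot heading from stub points (z .035-.06, beyond 55 mm) about centre
P=cloud(T).reshape(-1,3); d=P[:,:2]-[.5045,-.1425]; r=np.hypot(*d.T)
m=(P[:,2]>.05)&(r>.06)&(r<.1); a=np.degrees(np.arctan2(d[m][:,1],d[m][:,0])); print('stub ang',m.sum(),np.median(a),a.min(),a.max())"
```

```text
t 6.3 tcp [ 0.5063 -0.1424  0.1057] F [ 0.1 -0.4  8.7] w 0.019124337874535435 q1,q6 [-0.487  2.229]
M [[0.003, -0.911, -0.413], [-0.001, -0.413, 0.911], [-1.0, -0.002, -0.003]] yaw y -155.63 wx needed rad (mod pi) 0.031
shift cm after turn [0.07 0.06 0.07] before turn [0.07 0.05 0.07] tilt fix rotvec [ 0.0309 -0.0027  0.0025]
[-0.2193842   0.07642638 -0.03906147]
stub ang 9 28.9951262320752 24.73594840319314 32.062505901015086
```

View pics/s2.png

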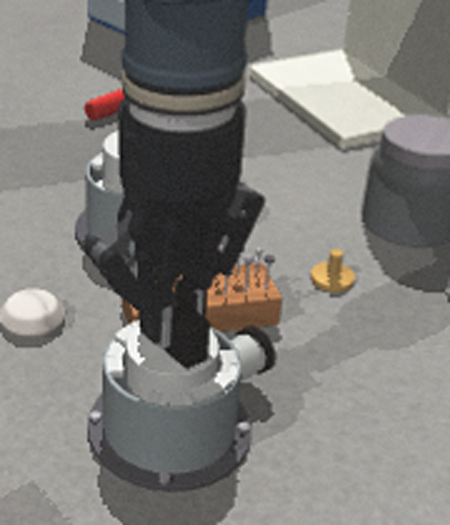

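The side view shows the pushed cap low in the pot at (165,370), with the bar in the jaws now across the stub (255,350). The bar is at about -66°, and pot -y is about -61 to -64°. I raise it to the seat height, then release.

Emit:
arm_command(
  steps=[
    {"x": -0.2,"y": 0,"z": 0,"wx": 0,"wy": 0,"wz": 0},
    {"x": -0.2,"y": 0,"z": 0,"wx": 0,"wy": 0,"wz": 0},
    {"x": -0.2,"y": 0,"z": 0,"wx": 0,"wy": 0,"wz": 0},
    {"x": -0.2,"y": 0,"z": 0,"wx": 0,"wy": 0,"wz": 0},
    {"x": -0.2,"y": 0,"z": 0,"wx": 0,"wy": 0,"wz": 0},
    {"x": 0,"y": 0,"z": 0,"wx": 0,"wy": 0,"wz": 0},
    {"x": 0,"y": 0,"z": 0,"wx": 0,"wy": 0,"wz": 0},
  ],
)

```text
clock: 6.93
tcp_pos: [0.5062, -0.1424, 0.1155]
eef_rot: [-1.518, 0.976, 1.512]
contact_force: [0.7, -0.6, 5.0]
width: 0.0188
```

Emit:
arm_command(
  steps=[
    {"x": 0,"y": 0,"z": 0,"wx": 0,"wy": 0,"wz": 0},
    {"x": 0,"y": 0,"z": 0,"wx": 0,"wy": 0,"wz": 0},
    {"x": 0,"y": 0,"z": 0,"wx": 0,"wy": 0,"wz": 0},
    {"x": 0,"y": 0,"z": 0,"wx": 0,"wy": 0,"wz": 0},
    {"x": 0,"y": 0,"z": 0,"wx": 0,"wy": 0,"wz": 0},
    {"x": 0,"y": 0,"z": 0,"wx": 0,"wy": 0,"wz": 0},
    {"x": 0,"y": 0,"z": 0,"wx": 0,"wy": 0,"wz": 0},
    {"x": 0,"y": 0,"z": 0,"wx": 0,"wy": 0,"wz": 0},
  ],
  jaw=5,
)

```text
clock: 7.6
tcp_pos: [0.5059, -0.1422, 0.1153]
eef_rot: [-1.518, 0.976, 1.513]
contact_force: [-0.0, -0.1, -1.3]
width: 0.0499
```

Emit:
arm_command(
  steps=[
    {"x": -1,"y": 0,"z": 0,"wx": 0,"wy": 0,"wz": 0},
    {"x": -1,"y": 0,"z": 0,"wx": 0,"wy": 0,"wz": 0},
    {"x": -1,"y": 0,"z": 0,"wx": 0,"wy": 0,"wz": 0},
    {"x": -1,"y": 0,"z": 0,"wx": 0,"wy": 0,"wz": 0},
    {"x": -1.5,"y": 0,"z": 0,"wx": 0,"wy": 0,"wz": 0},
    {"x": -1.5,"y": 0,"z": 0,"wx": 0,"wy": 0,"wz": 0},
    {"x": -1.5,"y": 0,"z": 0,"wx": 0,"wy": 0,"wz": 0},
    {"x": -1.5,"y": 0,"z": 0,"wx": 0,"wy": 0,"wz": 0},
    {"x": -1.5,"y": 0,"z": 0,"wx": 0,"wy": 0,"wz": 0},
    {"x": -1.5,"y": 0,"z": 0,"wx": 0,"wy": 0,"wz": 0},
    {"x": 0,"y": 0,"z": 0,"wx": 0,"wy": 0,"wz": 0},
    {"x": 0,"y": 0,"z": 0,"wx": 0,"wy": 0,"wz": 0},
  ],
)

```text
clock: 8.6
tcp_pos: [0.506, -0.1424, 0.2468]
eef_rot: [-1.521, 0.976, 1.51]
contact_force: [0.2, -0.1, -0.1]
width: 0.0499
```

Run:
```python
from go import *
plan([.5055,-.142,.105],22.6)
for n in ("side","wrist","top"):
    g=grab(n); P=cloud(g).reshape(-1,3)
    if n=="side": save(g,"s3.png",(220,80,400,290),2.5)
    for c in ((.5045,-.1425),(.5367,.1322)):
        d=np.hypot(P[:,0]-c[0],P[:,1]-c[1])
        m=(P[:,2]>.122)&(P[:,2]<.15)&(d<.04)
        t=P[m].astype(np.float32)
        if len(t)>20:
            w=np.linalg.eigh(np.cov(t[:,:2].T))[1][:,1]; print(n,c,len(t),"ztop",np.percentile(t[:,2],[50,90]).round(4),np.round(cv2.minAreaRect(t[:,:2]*1000)[:2],1).tolist(),"ax",np.degrees(np.arctan2(w[1],w[0])).round(1))
```

```text
t 8.6 tcp [ 0.506  -0.1424  0.2468] F [ 0.2 -0.1 -0.1] w 0.04985127962433512 q1,q6 [-0.487  2.229]
M [[0.005, -0.911, -0.413], [-0.003, -0.413, 0.911], [-1.0, -0.004, -0.005]] yaw y -155.61 wx needed rad (mod pi) 0.031
shift cm after turn [14.18  0.03  0.05] before turn [14.18  0.09  0.12] tilt fix rotvec [ 0.0312 -0.0046  0.004 ]
side (0.5045, -0.1425) 358 ztop [0.1319 0.1331] [[505.8, -142.6], [21.1, 57.0]] ax 116.6
wrist (0.5045, -0.1425) 1152 ztop [0.1303 0.1312] [[508.0, -142.9], [19.7, 55.6]] ax 113.8
wrist (0.5367, 0.1322) 566 ztop [0.1302 0.1311] [[539.5, 131.1], [54.3, 20.8]] ax 83.2
top (0.5045, -0.1425) 38 ztop [0.1308 0.1328] [[493.9, -133.1], [12.4, 22.6]] ax 151.5
top (0.5367, 0.1322) 223 ztop [0.1305 0.1331] [[536.7, 132.4], [56.2, 19.7]] ax 86.3
```

View pics/s3.png

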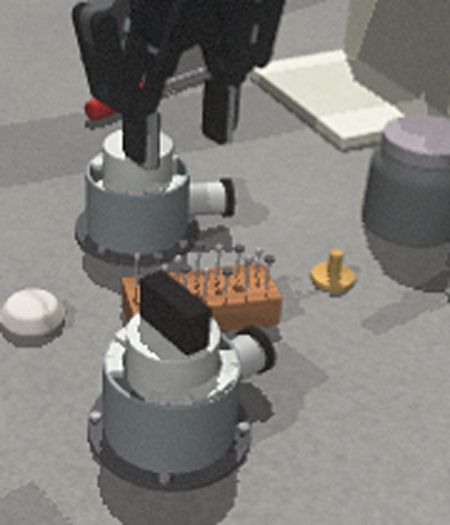

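The cap is seated: its bar (175,310) lies across the stub, the bar top reads 132 mm like the locked one's, and the gripper is clear.

```bash
python3 -c "
from station import ctrl
print(ctrl.sign_off())"
```

```text
the job is handed in; nothing more can be done
None
```

The unlocked cap (right-hand trap) is now locked and released, and I've handed the job in at about 8.8 s of the 38 s allowed. I gripped its bar, pushed it down 21 mm, turned it about 88° clockwise, let it rise into its seat, opened the jaws and backed off upwards.

**Last checks:**
- **Height:** the bar top reads 131–133 mm, level with the locked trap's cap. It was about 142 mm before, and a cap stuck at 0.014 would read 128 mm.
- **Angle:** the bar lies across the pipe stub, at about -65°. The pot's -y is at about -61 to -64°, though the stub fit for that used only a few points.
- **Forces:** the end-of-move force readings never went above 9 N, and the gripper was clear of everything at the end.
- **Locked cap:** it is unchanged, at the same position, angle and height. I did not go near the red and yellow look-alikes.

**Disagreements:**
- The wrist camera put the cap 2–4 mm from where the other cameras did, but this caused no noticeable side force.
- The final top view of the turned cap was mostly blocked by the arm, so I ignored its angle and relied on the side and wrist views.
- My first two move commands were refused for missing keys, and nothing moved.

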